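# Reject the rattling cartridge case

### The arm

A 6-joint arm with a two-finger parallel gripper is mounted at the origin on a cart in front of the work surface, level with it; the furniture and walls round the work are solid. World frame = base frame: x ahead of the robot, y to its left, z up, the work surface at z = 0. Lengths are in m, angles in rad, forces in N, time in s.
With the tool pointing down it reaches from about 0.35 to 0.975 m from the base axis. Payload 4.9 kg.
Tool frame: the origin (TCP) lies at the very end of the fingers, on their centre line; the grasp point (between the pads) lies 19 mm behind it; z points along the fingers, y is the direction in which the jaws open and shut (so a half turn about z gives the same grasp; the last joint's range is limited). The gripper opens to 85 mm and grips with 20 to 120 N. Pads are 22 mm wide; open, the fingers measure 114 mm over their backs; the gripper's body (76 mm by 85 mm) begins 54 mm behind the grasp point. The pads swing forward as they close: fully open they stand 13 mm farther back than shut.
Start: joints at [1.147, 0.053, 1.613, -0, 1.476, -0.119], TCP at [0.188, 0.596, 0.231] pointing down, gripper open.
Joint ranges: [-3.01, 3.01], [-1.01, 2.22], [0.06, 2.58], [-1.02, 4.17], [0.09, 2.62], [-3.14, 3.14]. Speed limits (rad/s): [2.57, 2.57, 3.14, 3.14, 3.14, 3.14].

### API

Orientations are given as a unit quaternion [w, x, y, z].
In Python, from plant import state, eyes, job_done gives the robot as it stands.
- The arm moves only by the tool apply_moves, never from a script. Its argument "commands" is a list of rows, each an object with "linear": the shift along the tool's x, y, z in m, a list of three; "delta_rot": the turn, a rotation vector about the tool's x, y, z in degrees, a list of three; "fingers": the closure in counts, from 0 (fully open) to 255 (shut). In form: [{"linear": [x, y, z], "delta_rot": [wx, wy, wz], "fingers": fingers}, ...]. A call has exactly 8 rows; each row is the pose to reach, as a shift and turn from the pose commanded when the call began, along the tool's axes at that moment; what a row does not reach only later rows make up. A row lasts 1/10 s, in which the tool goes at most 50 mm and 8.59 degrees, less where a joint would pass 70% of its speed; a pose out of reach is approached as far as the arm can. A call with a gripper value outside its range is refused whole. The fingers move at their own pace and stop on an object; the grip force is fixed at half the most. Time passes only in rows, so rows that repeat a pose let the fingers close, or fill a call up. It gives the time, the measured TCP pose, the force and the opening at its end, in the units of the state.
- state(): the state, without advancing time (a new reading comes with each control period).
- eyes.grab_frame(name): name is "scene" or "top" or "wrist"; returns the picture (480x640x3 uint8, red, green, blue); there is no depth.
- eyes.camera_params(name): a dict with "fx", "fy", "cx", "cy" (pixels), "position" and "rotation" of the camera in the world; the wrist camera has in their place "T_tool_cam" (4x4, takes a point from camera to tool coordinates, whose origin is the TCP and whose axes are the flange's). Camera axes: x right, y down, z forward; pixel columns grow to the right and rows downward; lengths in m; the calibration is good to about 2 mm. A picture is of the moment at which its call begins: read the wrist's pose just before it. camera_params takes no time and is no camera call.
- job_done(): hands the job in, once; it reports no verdict.
The state is a dict: "time": time; "joint_pos": joint angles; "joint_vel": joint speeds; "joint_efforts": joint torques, N m; "tool_pos": TCP position; "tool_rot": TCP orientation; "contact_force": force on the tool from outside, world axes, zero at the start; "ft_torque": the same for the moment, N m; "gripper_width": opening from 0.0 (shut) to 1.0 (fully open).
Only numpy, scipy, OpenCV 4.12 (cv2) and the standard library are available. Lean on these libraries where they do the work, as an engineer would, in place of code of your own. Each camera call takes 0.05 s, during which the arm holds its last target.

### The job

Two closed clear-lidded cartridge cases lie on the desk, and in one of them the cartridge has come loose. Pick up a case and tilt it lengthwise by about 30 degrees to find out whether its cartridge shifts, then lay the case with the loose cartridge flat in the open white tray, lid up. The sound case stays, or is put back, where it lay; drop neither.

Things in the scene. Friction and masses are not known exactly. Their poses are not given: they have to be found in the camera images.
- case_a_center (a point): Centre (half-way up, 19 mm above its underside) of one of the two look-alike closed cases: grey box 150 mm long (its x axis), 54 mm wide (y), 38 mm high (z, lid up) with a clear lid, about 0.35 kg in all; grasp it across its width at the middle. Either of the two may be the one with the loose cartridge. It lies flat on the desk with its x axis within 0.5 rad of world x (straight away from the robot).
- case_b_center (a point): Centre (half-way up, 19 mm above its underside) of the other look-alike case; same sizes, axes and weight.
- cartridge_a (a joint): Where the white cartridge (44 x 36 x 22 mm, 0.2 kg, seen through the clear lid) sits along the x axis of case a, in m: 0 is the middle of the case, positive toward the case's +x end. A clipped cartridge stays near 0; a loose one slides 44 mm to the lower end once the case is tilted lengthwise by more than about 15 degrees, and stays there when the case is levelled, so the balance of the held case shifts by about 0.08 N m. It starts within 4 mm of 0.
- cartridge_b (a joint): The same for the cartridge in case b.
- tray_in (a point): Centre of the inner floor of the fixed open white tray: inner size 192 mm along its x, 132 mm along its y, outer 206 x 146 mm over its rim, rim 26 mm above the desk, floor 4 mm thick (this point is 4 mm above the desk). Lay the case lengthwise along the tray's x axis, either way round.

How it is judged:
By the outcome, as a careful person would: the job done as asked, in the order asked, and still so for the second after the job is handed in, with the robot touching nothing.
It also fails if it takes over 61 s, if anything falls off the work surface, if the arm or the gripper's body presses on something with over 40 N, if the wrist force passes 120 N, or if a joint passes its speed limit or range.

## Working session

There is one attempt and no reset: what is moved stays moved. The work goes in short steps, Python scripts to look and compute and a tool call to move; the robot and the scene stay as the last step left them, time stands still between calls to the robot, and variables do not carry over. Pictures are saved under pics/ and viewed, and the job is handed in when it is done.

Besides the shell and the picture viewer there is one more tool, called after "Request:" by a JSON object that holds its "op" and its "data". apply_moves: Moves the arm, as the interface text tells. Its arguments: {"type":"object","properties":{"commands":{"type":"array","items":{"type":"object","properties":{"linear":{"type":"array","items":{"type":"number"}},"delta_rot":{"type":"array","items":{"type":"number"}},"fingers":{"type":"number"}}}}},"required":["commands"]}

```bash
mkdir -p pics; ls
python3 - <<'E'
from plant import state, eyes
import cv2
s=state();print(s)
for n in ("scene","top"):
    im=eyes.grab_frame(n);cv2.imwrite(f"pics/{n}0.png",im[:,:,::-1]);print(n,eyes.camera_params(n))
print(eyes.camera_params("wrist"))
E
```

```text
pics
{'time': 0.0, 'joint_pos': array([ 1.14699101e+00,  5.33200877e-02,  1.61427857e+00,  4.72703465e-05,
        1.47602261e+00, -1.19005120e-01]), 'joint_vel': array([ 7.35705690e-04, -1.23945769e-05,  4.45330765e-04,  8.32205080e-05,
        7.08481817e-04,  5.29532996e-04]), 'joint_efforts': array([ 1.49313892e-04, -3.93689811e+01, -3.70175135e+01, -2.05205361e-04,
        7.26556158e-03, -1.28356137e-05]), 'tool_pos': array([0.18729701, 0.59562504, 0.23009505]), 'tool_rot': array([-2.94586609e-04,  1.51813003e-01,  9.88408712e-01, -9.70871222e-04]), 'contact_force': array([-0.3567737 , -0.17073222, -0.14321913]), 'ft_torque': array([0.00204565, 0.01027   , 0.04731907]), 'gripper_width': 0.9960584864216944}
scene {'fx': 555.0034224691902, 'fy': 555.0034224691902, 'cx': 315.60248548428575, 'cy': 235.11840808095016, 'position': array([-0.2301632 , -0.4167187 ,  0.76408273]), 'rotation': array([-0.35610507,  0.79468473, -0.44710241,  0.20436435])}
top {'fx': 465.11745042435086, 'fy': 465.11745042435086, 'cx': 326.11290743029423, 'cy': 246.6173782715859, 'position': array([ 0.38383361, -0.01200643,  1.06848275]), 'rotation': array([ 0.033571  , -0.70370658,  0.70890408, -0.03354175])}
{'fx': 381.67559401444737, 'fy': 381.67559401444737, 'cx': 320.25297267909883, 'cy': 236.6033048082149, 'T_tool_cam': array([[-0.00146556, -0.96529303, -0.26116512,  0.06729033],
       [ 0.9999982 , -0.00110002, -0.00154583, -0.00125699],
       [ 0.0012049 , -0.26116691,  0.9652929 , -0.14346577],
       [ 0.        ,  0.        ,  0.        ,  1.        ]])}
```

View pics/scene0.png

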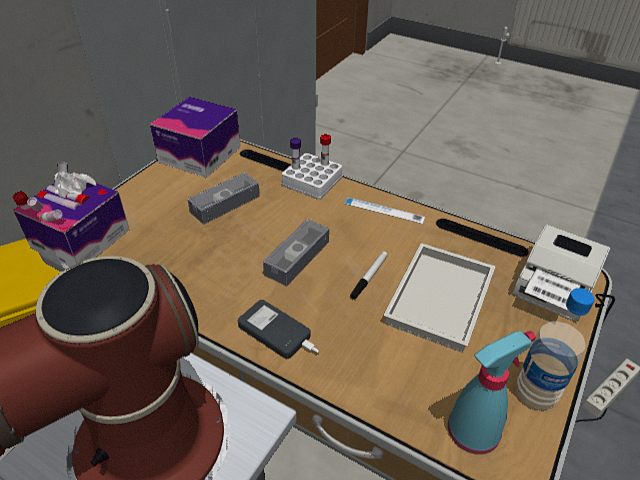

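View pics/top0.png

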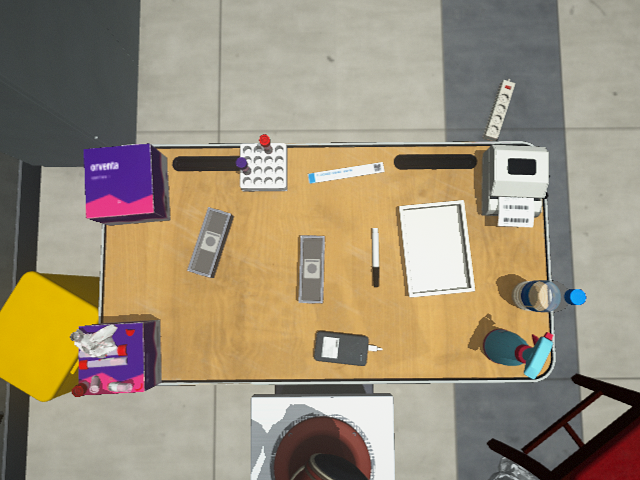

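The scene view shows case 1 near (223,197), case 2 near (297,251) and the tray near (440,297). In the top view they are at about (210,243), (312,269) and (436,248). Next I'll measure them.

```bash
cat > h.py <<'E'
import numpy as np,cv2
from scipy.spatial.transform import Rotation as R
from plant import state,eyes
def cam(n,s=None):
    p=eyes.camera_params(n)
    if n!="wrist":
        q=p["rotation"];q=np.asarray(q)
        M=q if q.shape==(3,3) else R.from_quat(q,scalar_first=True).as_matrix()
        return p,M,np.asarray(p["position"])
    s=s or state();T=np.array(p["T_tool_cam"]);Rt=R.from_quat(s["tool_rot"],scalar_first=True).as_matrix()
    return p,Rt@T[:3,:3],Rt@T[:3,3]+s["tool_pos"]
def cast(c,uv,z):
    p,M,o=c;uv=np.atleast_2d(uv).astype(float)
    d=np.c_[(uv[:,0]-p["cx"])/p["fx"],(uv[:,1]-p["cy"])/p["fy"],np.ones(len(uv))]@M.T
    return o+d*((z-o[2])/d[:,2])[:,None]
def proj(c,P):
    p,M,o=c;q=(np.atleast_2d(P)-o)@M
    return np.c_[q[:,0]/q[:,2]*p["fx"]+p["cx"],q[:,1]/q[:,2]*p["fy"]+p["cy"]]
E
python3 - <<'E'
from h import *
im=cv2.imread("pics/top0.png");c=cam("top")
print(cast(c,[[320,240]],0), proj(c,[[0.4,0.2,0]]))
hsv=cv2.cvtColor(im,cv2.COLOR_BGR2HSV)
for nm,(x0,y0,x1,y1),z,white in (("left",(180,198,240,285),.038,0),("mid",(290,225,335,312),.038,0),("tray",(390,192,482,305),.026,1)):
    h=hsv[y0:y1,x0:x1]
    m=(h[:,:,1]<70).astype(np.uint8)*255
    m=cv2.morphologyEx(m,cv2.MORPH_OPEN,np.ones((3,3)))
    cs,_=cv2.findContours(m,cv2.RETR_EXTERNAL,cv2.CHAIN_APPROX_NONE);k=max(cs,key=cv2.contourArea)
    box=cv2.boxPoints(cv2.minAreaRect(k+np.array([[x0,y0]])))
    W=cast(c,box,z);e=[W[1]-W[0],W[2]-W[1]]
    e.sort(key=np.linalg.norm);a=e[1]*np.sign(e[1][0])
    print(nm,box.round(1).tolist(),W.mean(0).round(4),[np.linalg.norm(v).round(4) for v in e],"yaw",np.arctan2(a[1],a[0]))
    cv2.polylines(im,[box.astype(int)],True,(0,0,255),1)
cv2.imwrite("pics/topz.png",cv2.resize(im[190:310,180:490],None,fx=2.5,fy=2.5,interpolation=cv2.INTER_CUBIC))
E
```

```text
[[0.50105294 0.0016759  0.        ]] [[233.66801329 284.50331509]]
left [[186.60000610351562, 270.20001220703125], [208.10000610351562, 205.6999969482422], [233.89999389648438, 214.3000030517578], [212.39999389648438, 278.79998779296875]] [0.4941 0.2456 0.038 ] [np.float64(0.0615), np.float64(0.1513)] yaw -0.30340962309073355
mid [[297.79998779296875, 302.0], [300.0, 234.5], [324.70001220703125, 235.3000030517578], [322.6000061035156, 302.79998779296875]] [0.4337 0.0209 0.038 ] [np.float64(0.0552), np.float64(0.1495)] yaw -0.03404802012128893
tray [[398.20001220703125, 205.8000030517578], [464.3999938964844, 198.3000030517578], [474.8999938964844, 290.79998779296875], [408.70001220703125, 298.29998779296875]] [ 0.4785 -0.2608  0.026 ] [np.float64(0.1517), np.float64(0.2102)] yaw 0.07627804837717825
```

View pics/topz.png

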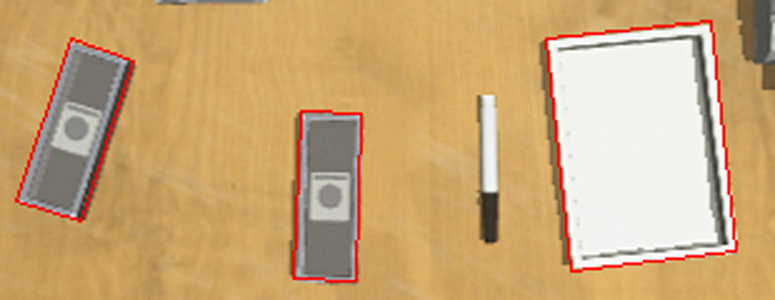

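```bash
cat >> h.py <<'E'
def plan(pos,tx_ang,tilt=0):
    """row needed from the present pose to tool at pos, tool z down, tool x at world angle tx_ang (rad), then tilt deg about tool y"""
    s=state();Rt=R.from_quat(s["tool_rot"],scalar_first=True)
    x=np.array([np.cos(tx_ang),np.sin(tx_ang),0]);z=np.array([0,0,-1.]);G=R.from_matrix(np.c_[x,np.cross(z,x),z])*R.from_euler('y',tilt,degrees=True)
    print("t",round(s["time"],2),"pos",s["tool_pos"].round(4),"F",s["contact_force"].round(2),"T",s["ft_torque"].round(3),"w",round(s["gripper_width"],3))
    print("lin",Rt.inv().apply(np.array(pos)-s["tool_pos"]).round(4),"rot",(Rt.inv()*G).as_rotvec(degrees=True).round(2))
E
python3 - <<'E'
from h import *
plan([.434,.021,.33],np.pi-.034)
E
```

```text
t 0.1 pos [0.1873 0.5957 0.2302] F [ 0.06  0.85 -1.23] T [ 0.006  0.021 -0.02 ] w 1.0
lin [-0.4077 -0.4743 -0.099 ] rot [ -0.11  -0.03 -15.51]
```

Request:
{"op": "apply_moves", "data": {"commands": [{"linear": [0,0,-0.05],"delta_rot": [0,0,0],"fingers": 0},{"linear": [0,0,-0.1],"delta_rot": [0,0,0],"fingers": 0},{"linear": [-0.03,-0.035,-0.1],"delta_rot": [0,0,0],"fingers": 0},{"linear": [-0.06,-0.07,-0.1],"delta_rot": [0,0,0],"fingers": 0},{"linear": [-0.09,-0.105,-0.1],"delta_rot": [0,0,-4],"fingers": 0},{"linear": [-0.12,-0.14,-0.1],"delta_rot": [0,0,-8],"fingers": 0},{"linear": [-0.15,-0.175,-0.1],"delta_rot": [0,0,-12],"fingers": 0},{"linear": [-0.18,-0.21,-0.1],"delta_rot": [0,0,-15.5],"fingers": 0}]}}

```text
time: 0.9
tool_pos: [0.2963, 0.3401, 0.3308]
tool_rot: [-0.0, 0.015, 1.0, -0.0]
contact_force: [1.2, 0.1, 0.6]
gripper_width: 0.997
```

Run:
```python
from h import *
plan([.434,.021,.28],np.pi-.034)
```

```text
t 0.9 pos [0.2963 0.3401 0.3308] F [1.19 0.12 0.58] T [-0.034 -0.072 -0.006] w 0.997
lin [-0.1475 -0.3146  0.0509] rot [-0.02 -0.01  0.17]
```

Request:
{"op": "apply_moves", "data": {"commands": [{"linear": [-0.021,-0.045,0],"delta_rot": [0,0,0],"fingers": 0},{"linear": [-0.042,-0.09,0],"delta_rot": [0,0,0],"fingers": 0},{"linear": [-0.063,-0.135,0.01],"delta_rot": [0,0,0],"fingers": 0},{"linear": [-0.084,-0.18,0.02],"delta_rot": [0,0,0],"fingers": 0},{"linear": [-0.105,-0.225,0.03],"delta_rot": [0,0,0],"fingers": 0},{"linear": [-0.126,-0.27,0.04],"delta_rot": [0,0,0],"fingers": 0},{"linear": [-0.1475,-0.315,0.05],"delta_rot": [0,0,0],"fingers": 0},{"linear": [-0.1475,-0.315,0.05],"delta_rot": [0,0,0],"fingers": 0}]}}

```text
time: 1.7
tool_pos: [0.4329, 0.0177, 0.2789]
tool_rot: [-0.002, 0.021, 1.0, -0.001]
contact_force: [-0.2, 0.5, -0.8]
gripper_width: 0.999
```

Run:
```python
from h import *
s=state();im=eyes.grab_frame("wrist")[:,:,::-1].copy();cv2.imwrite("pics/w1.png",im)
c=cam("wrist",s);print(s["tool_pos"],s["joint_vel"].round(3))
print(proj(c,[[.434,.021,.038]]))
```

```text
[0.43293776 0.01767122 0.27888237] [ 0.017  0.005 -0.018  0.05   0.022 -0.013]
[[325.20695956 203.98359898]]
```

View pics/w1.png

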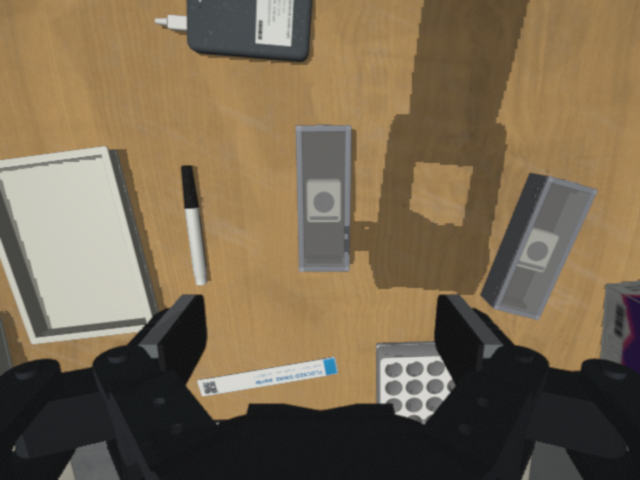

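The wrist view shows the mid case at corners (297,126), (351,126), (350,271) and (300,271). The left case is near (540,247) and the tray near (75,245).

Run:
```python
from h import *
im=cv2.imread("pics/w1.png")
s=state();c=cam("wrist",s)
z=cv2.resize(im[115:285,285:365],None,fx=5,fy=5,interpolation=cv2.INTER_CUBIC)[:,:]
z2=cv2.resize(im[140:350,0:170],None,fx=2.8,fy=2.8)
z2=cv2.copyMakeBorder(z2,0,max(0,600-z2.shape[0]),0,0,0)[:600]
z=cv2.resize(z,(282,600));cv2.imwrite("pics/w1z.png",np.hstack([z,z2]))
hsv=cv2.cvtColor(im,cv2.COLOR_BGR2HSV)
for nm,(x0,y0,x1,y1) in (("mid",(285,110,345,285)),("left",(475,165,600,325))):
    h=hsv[y0:y1,x0:x1];m=((h[:,:,1]<60)).astype(np.uint8)*255
    m=cv2.morphologyEx(m,cv2.MORPH_OPEN,np.ones((3,3)))
    cs,_=cv2.findContours(m,cv2.RETR_EXTERNAL,cv2.CHAIN_APPROX_NONE);k=max(cs,key=cv2.contourArea)
    print(nm,cv2.boxPoints(cv2.minAreaRect(k+np.array([[x0,y0]]))).round(1).tolist())
```

```text
mid [[296.0, 125.0], [344.0, 125.0], [344.0, 271.0], [296.0, 271.0]]
left [[477.1000061035156, 301.5], [533.2999877929688, 163.5], [597.4000244140625, 189.60000610351562], [541.2000122070312, 327.6000061035156]]
```

View pics/w1z.png

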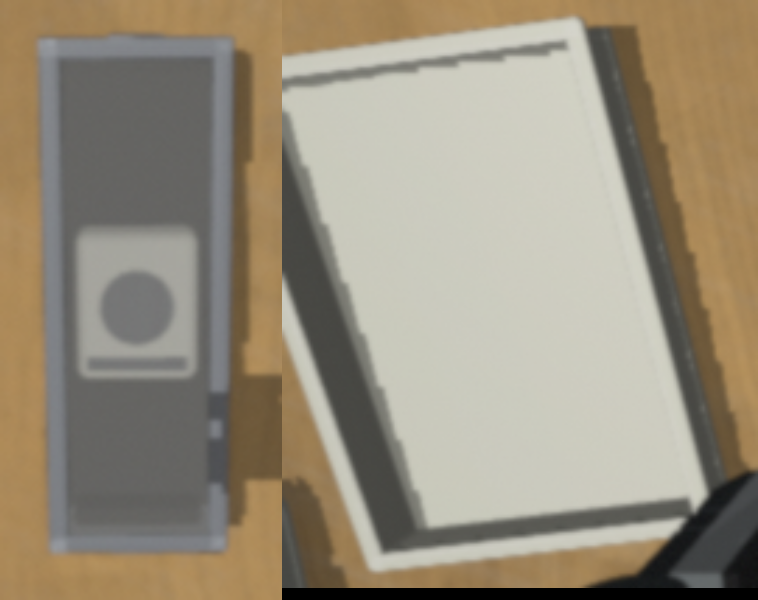

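Run:
```python
from h import *
s=state();c=cam("wrist",s)
W=cast(c,[[296.3,126.3],[351.1,125.8],[349.4,271],[299.8,271]],.038)
print(W.round(4),W.mean(0)); print([np.linalg.norm(W[i]-W[(i+1)%4]).round(4) for i in range(4)])
a=(W[2]+W[3]-W[0]-W[1])/2;print("yaw",np.arctan2(a[1],a[0]))
T=cast(c,[[107,146],[148.2,331],[32,343.5]],.026);print(T.round(4),"centre",(T[0]+T[2])/2,np.linalg.norm(T[1]-T[0]),np.linalg.norm(T[2]-T[1]),np.linalg.norm(T[0]-T[2]))
a=T[1]-T[0];print(np.arctan2(a[1],a[0]))
plan([*W.mean(0)[:2],.10],np.pi+np.arctan2(*( (W[2]+W[3]-W[0]-W[1])[1::-1])))
```

```text
[[ 0.3567 -0.0021  0.038 ]
 [ 0.3584  0.051   0.038 ]
 [ 0.5077  0.0462  0.038 ]
 [ 0.5055 -0.0069  0.038 ]] [0.43207595 0.02206725 0.038     ]
[np.float64(0.0531), np.float64(0.1493), np.float64(0.0531), np.float64(0.1488)]
yaw -0.03242510115456491
[[ 0.3677 -0.1956  0.026 ]
 [ 0.576  -0.1866  0.026 ]
 [ 0.5866 -0.3245  0.026 ]] centre [ 0.47711728 -0.26005487  0.026     ] 0.2085236513205807 0.13829889080708427 0.2539789000367257
0.04340941818789789
t 1.75 pos [0.4327 0.0194 0.2796] F [0.47 0.02 0.29] T [-0.035  0.01  -0.017] w 1.002
lin [0.0002 0.0026 0.1796] rot [ 0.   -0.19 -0.42]
```

Request:
{"op": "apply_moves", "data": {"commands": [{"linear": [0,0.001,0.04],"delta_rot": [0,-0.2,-0.2],"fingers": 0},{"linear": [0,0.001,0.085],"delta_rot": [0,-0.2,-0.2],"fingers": 0},{"linear": [0,0.001,0.13],"delta_rot": [0,-0.2,-0.2],"fingers": 0},{"linear": [0,0.001,0.17],"delta_rot": [0,-0.2,-0.2],"fingers": 0},{"linear": [0,0.001,0.21],"delta_rot": [0,-0.2,-0.2],"fingers": 0},{"linear": [0,0.001,0.23],"delta_rot": [0,-0.2,-0.2],"fingers": 0},{"linear": [0,0.001,0.23],"delta_rot": [0,-0.2,-0.2],"fingers": 0},{"linear": [0,0.001,0.23],"delta_rot": [0,-0.2,-0.2],"fingers": 0}]}}

```text
time: 2.55
tool_pos: [0.4331, 0.0239, 0.052]
tool_rot: [0.002, 0.015, 1.0, 0.0]
contact_force: [0.2, 0.2, 0.5]
gripper_width: 0.997
```

Run:
```python
from h import *
plan([.4322,.0206,.003],np.pi-.034)
im=eyes.grab_frame("wrist")[:,:,::-1].copy();cv2.imwrite("pics/w2.png",im)
```

```text
t 2.55 pos [0.4331 0.0239 0.052 ] F [0.21 0.24 0.48] T [-0.039 -0.066  0.049] w 0.997
lin [ 0.001  -0.0033  0.049 ] rot [0.01 0.23 0.27]
```

View pics/w2.png

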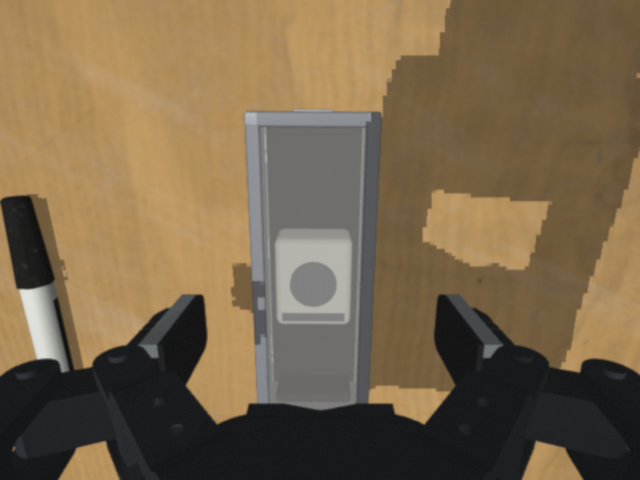

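Run:
```python
from h import *
plan([.4322,.0206,.003],np.pi-.034)
eyes.grab_frame("wrist")
s=state();plan([.4322,.0206,.003],np.pi-.034)
c=cam("wrist",s);W=cast(c,[[245,112],[381,112]],.038);print(W,W.mean(0)+.0745*np.array([1,-.034,0]))
```

```text
t 2.6 pos [0.4341 0.0236 0.053 ] F [ 0.87 -0.26  0.53] T [ 0.026 -0.055 -0.007] w 1.001
lin [ 0.0021 -0.003   0.05  ] rot [-0.    0.35  0.25]
t 2.65 pos [0.4345 0.0233 0.0535] F [-0.13  0.04  0.58] T [-0.004  0.013  0.013] w 0.998
lin [ 0.0026 -0.0028  0.0505] rot [-0.01  0.42  0.24]
[[ 0.35791446 -0.00519401  0.038     ]
 [ 0.35960127  0.04851336  0.038     ]] [0.43325787 0.01912668 0.038     ]
```

Request:
{"op": "apply_moves", "data": {"commands": [{"linear": [0.0015,-0.003,0.015],"delta_rot": [0,0.4,0.2],"fingers": 0},{"linear": [0.0015,-0.003,0.03],"delta_rot": [0,0.4,0.2],"fingers": 0},{"linear": [0.0015,-0.003,0.042],"delta_rot": [0,0.4,0.2],"fingers": 0},{"linear": [0.0015,-0.003,0.049],"delta_rot": [0,0.4,0.2],"fingers": 0},{"linear": [0.0015,-0.003,0.049],"delta_rot": [0,0.4,0.2],"fingers": 0},{"linear": [0.0015,-0.003,0.049],"delta_rot": [0,0.4,0.2],"fingers": 0},{"linear": [0.0015,-0.003,0.049],"delta_rot": [0,0.4,0.2],"fingers": 0},{"linear": [0.0015,-0.003,0.049],"delta_rot": [0,0.4,0.2],"fingers": 0}]}}

```text
time: 3.45
tool_pos: [0.4321, 0.0199, 0.0029]
tool_rot: [-0.001, 0.017, 1.0, -0.0]
contact_force: [0.1, -0.1, 0.4]
gripper_width: 1.004
```

Run:
```python
from h import *
plan([.4328,.0197,.003],np.pi-.034)
im=eyes.grab_frame("wrist")[:,:,::-1].copy();cv2.imwrite("pics/w3.png",im)
```

```text
t 3.45 pos [0.4321 0.0199 0.0029] F [ 0.06 -0.09  0.42] T [-0.02  -0.014 -0.032] w 1.004
lin [-0.0007 -0.0002 -0.0001] rot [-0.01 -0.13 -0.01]
```

View pics/w3.png

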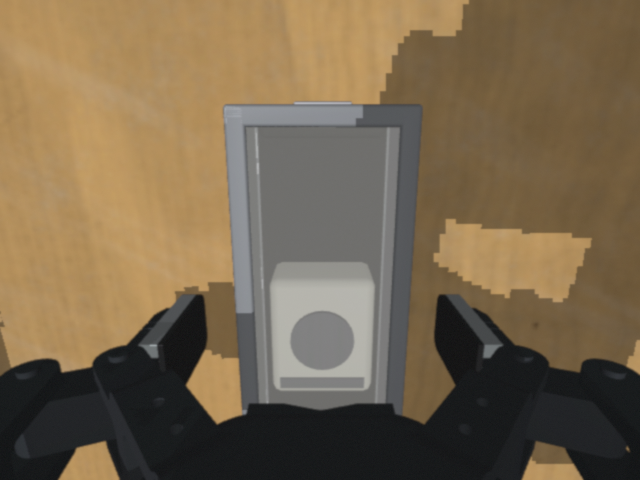

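The fingers straddle the case: its edges are at columns 235–410 and the fingers at 205 and 437. The cartridge spans rows 262–390. Closing now.

Request:
{"op": "apply_moves", "data": {"commands": [{"linear": [0,0,0],"delta_rot": [0,0,0],"fingers": 255},{"linear": [0,0,0],"delta_rot": [0,0,0],"fingers": 255},{"linear": [0,0,0],"delta_rot": [0,0,0],"fingers": 255},{"linear": [0,0,0],"delta_rot": [0,0,0],"fingers": 255},{"linear": [0,0,0],"delta_rot": [0,0,0],"fingers": 255},{"linear": [0,0,0],"delta_rot": [0,0,0],"fingers": 255},{"linear": [0,0,0],"delta_rot": [0,0,0],"fingers": 255},{"linear": [0,0,0],"delta_rot": [0,0,0],"fingers": 255}]}}

```text
time: 4.3
tool_pos: [0.4319, 0.02, 0.0027]
tool_rot: [-0.001, 0.017, 1.0, 0.0]
contact_force: [-0.2, 0.9, 5.4]
gripper_width: 0.623
```

Run:
```python
from h import *
s=state();print(s["tool_rot"].round(4))
plan([.4328,.0197,.003],np.pi-.034)
im=eyes.grab_frame("wrist")[:,:,::-1].copy();cv2.imwrite("pics/w4.png",im)
```

```text
[-0.0014  0.0171  0.9999  0.    ]
t 4.3 pos [0.4319 0.02   0.0027] F [-0.19  0.89  5.41] T [ 0.133  0.108 -0.041] w 0.623
lin [-0.0009 -0.0003 -0.0003] rot [ 0.   -0.16 -0.02]
```

View pics/w4.png

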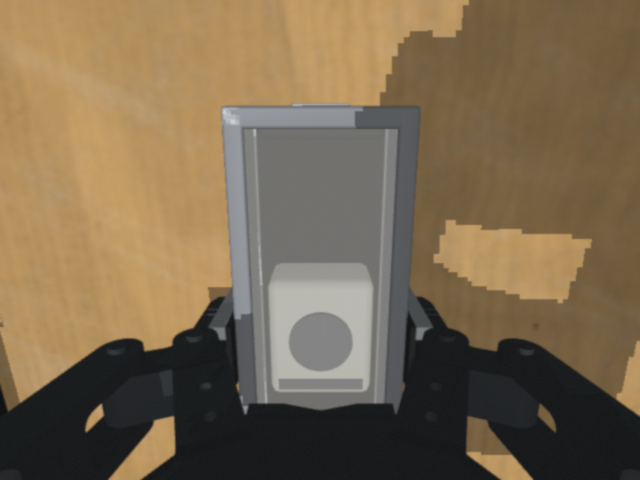

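Request:
{"op": "apply_moves", "data": {"commands": [{"linear": [0,0,-0.01],"delta_rot": [0,0,0],"fingers": 255},{"linear": [0,0,-0.03],"delta_rot": [0,0,0],"fingers": 255},{"linear": [0,0,-0.06],"delta_rot": [0,0,0],"fingers": 255},{"linear": [0,0,-0.09],"delta_rot": [0,0,0],"fingers": 255},{"linear": [0,0,-0.12],"delta_rot": [0,0,0],"fingers": 255},{"linear": [0,0,-0.14],"delta_rot": [0,0,0],"fingers": 255},{"linear": [0,0,-0.15],"delta_rot": [0,0,0],"fingers": 255},{"linear": [0,0,-0.15],"delta_rot": [0,0,0],"fingers": 255}]}}

```text
time: 5.15
tool_pos: [0.4322, 0.0199, 0.153]
tool_rot: [-0.001, 0.017, 1.0, -0.0]
contact_force: [0.5, 0.1, -3.7]
gripper_width: 0.617
```

Run:
```python
from h import *
im=eyes.grab_frame("wrist")[:,:,::-1].copy();cv2.imwrite("pics/w5.png",im)
plan([.4319,.0197,.153],np.pi-.034)
```

```text
t 5.2 pos [0.4315 0.02   0.1516] F [ 0.65 -1.01 -5.1 ] T [-0.017 -0.011 -0.033] w 0.621
lin [-0.0005 -0.0003 -0.0014] rot [-0.   -0.25 -0.02]
```

View pics/w5.png

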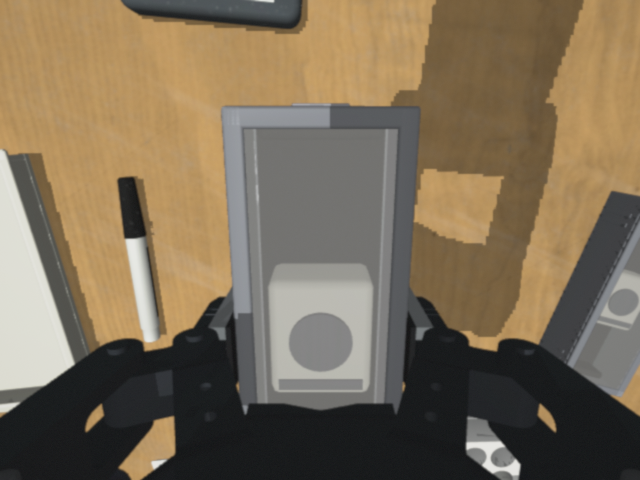

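The case is held firmly and hasn't shifted in the grip. Its lid edge is still at row 106 and the cartridge still spans rows 263–392. Tilting −30°.

Request:
{"op": "apply_moves", "data": {"commands": [{"linear": [0,0,0],"delta_rot": [0,-2,0],"fingers": 255},{"linear": [0,0,0],"delta_rot": [0,-6,0],"fingers": 255},{"linear": [0,0,0],"delta_rot": [0,-11,0],"fingers": 255},{"linear": [0,0,0],"delta_rot": [0,-16,0],"fingers": 255},{"linear": [0,0,0],"delta_rot": [0,-21,0],"fingers": 255},{"linear": [0,0,0],"delta_rot": [0,-26,0],"fingers": 255},{"linear": [0,0,0],"delta_rot": [0,-29,0],"fingers": 255},{"linear": [0,0,0],"delta_rot": [0,-31,0],"fingers": 255}]}}

```text
time: 6.0
tool_pos: [0.4301, 0.0202, 0.1487]
tool_rot: [0.264, 0.017, 0.964, -0.004]
contact_force: [0.5, 0.2, -2.9]
gripper_width: 0.623
```

Request:
{"op": "apply_moves", "data": {"commands": [{"linear": [0,0,0],"delta_rot": [0,0,0],"fingers": 255},{"linear": [0,0,0],"delta_rot": [0,0,0],"fingers": 255},{"linear": [0,0,0],"delta_rot": [0,0,0],"fingers": 255},{"linear": [0,0,0],"delta_rot": [0,0,0],"fingers": 255},{"linear": [0,0,0],"delta_rot": [0,0,0],"fingers": 255},{"linear": [0,0,0],"delta_rot": [0,0,0],"fingers": 255},{"linear": [0,0,0],"delta_rot": [0,0,0],"fingers": 255},{"linear": [0,0,0],"delta_rot": [0,0,0],"fingers": 255}]}}

```text
time: 6.8
tool_pos: [0.432, 0.02, 0.1523]
tool_rot: [0.265, 0.017, 0.964, -0.005]
contact_force: [-0.6, -0.0, -3.6]
gripper_width: 0.623
```

Run:
```python
from h import *
im=eyes.grab_frame("wrist")[:,:,::-1].copy();cv2.imwrite("pics/w6.png",im)
plan([.4319,.0197,.153],np.pi-.034)
```

```text
t 6.85 pos [0.432  0.02   0.1523] F [-0.64  0.3  -2.87] T [ 0.033  0.456 -0.016] w 0.623
lin [-0.0003 -0.0003 -0.0006] rot [-1.00e-02  3.08e+01 -1.00e-02]
```

View pics/w6.png

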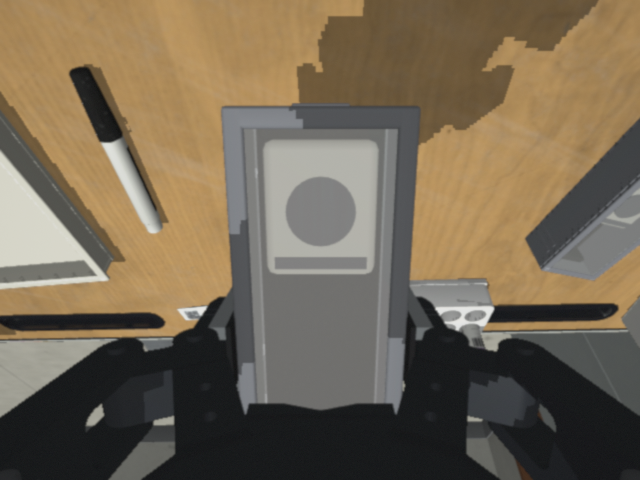

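The cartridge has slid from rows 263–392 to rows 140–275, which is the lower end, and the moment reading agrees. The mid case is the loose one. Levelling it, and measuring the tray more closely.

Request:
{"op": "apply_moves", "data": {"commands": [{"linear": [0,0,0],"delta_rot": [0,2,0],"fingers": 255},{"linear": [0,0,0],"delta_rot": [0,6,0],"fingers": 255},{"linear": [0,0,0],"delta_rot": [0,11,0],"fingers": 255},{"linear": [0,0,0],"delta_rot": [0,16,0],"fingers": 255},{"linear": [0,0,0],"delta_rot": [0,21,0],"fingers": 255},{"linear": [0,0,0],"delta_rot": [0,26,0],"fingers": 255},{"linear": [0,0,0],"delta_rot": [0,29.5,0],"fingers": 255},{"linear": [0,0,0],"delta_rot": [0,31,0],"fingers": 255}]}}

```text
time: 7.65
tool_pos: [0.4333, 0.0199, 0.1526]
tool_rot: [-0.002, 0.017, 1.0, 0.0]
contact_force: [-0.2, -0.1, -3.5]
gripper_width: 0.628
```

Run:
```python
from h import *
a=cv2.imread("pics/top0.png")[190:305,390:485];b=cv2.imread("pics/scene0.png")[235:355,375:505]
a=cv2.resize(a,None,fx=5,fy=5,interpolation=cv2.INTER_CUBIC)
cv2.imwrite("pics/tz.png",a)
b=cv2.resize(b,None,fx=5,fy=5,interpolation=cv2.INTER_CUBIC)
cv2.imwrite("pics/sz.png",b)
```

```text
(no output)
```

View pics/tz.png

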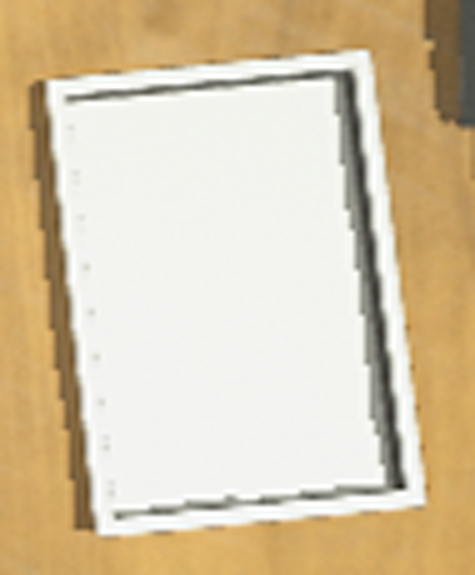

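View pics/sz.png

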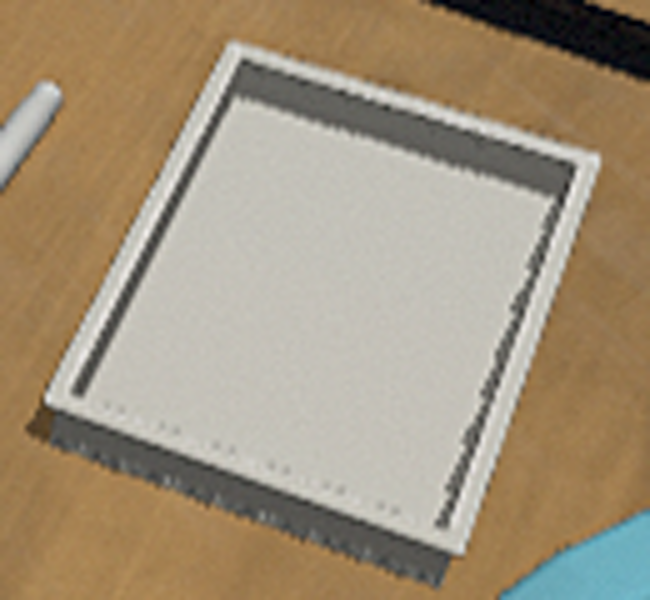

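Run:
```python
from h import *
T=cast(cam("top"),np.array([[45,82],[370,50],[424,505],[98,535]])/5+[390,190],.026)
S=cast(cam("scene"),np.array([[232,43],[600,155],[462,553],[45,402]])/5+[375,235],.026)
for W in (T,S):
    a=W[0]+W[1]-W[2]-W[3]; b=W[0]-W[1]+W[3]-W[2]
    print(W.mean(0).round(4),"yaw",np.arctan2(a[1],a[0]).round(4),"yaw y",np.arctan2(-b[0],b[1]).round(4),[np.linalg.norm(W[i]-W[(i+1)%4]).round(4) for i in range(4)])
# check scene cam vs mid case z .038
plan([.4775,-.26,.18],np.pi+.082)
```

```text
[ 0.4778 -0.2614  0.026 ] yaw 0.0871 yaw y 0.0878 [np.float64(0.1487), np.float64(0.2067), np.float64(0.1463), np.float64(0.2055)]
[ 0.4782 -0.2622  0.026 ] yaw 0.0876 yaw y 0.0957 [np.float64(0.1446), np.float64(0.2069), np.float64(0.1457), np.float64(0.2057)]
t 7.65 pos [0.4333 0.0199 0.1526] F [-0.21 -0.12 -3.53] T [-0.038 -0.09   0.   ] w 0.628
lin [-0.0537 -0.2782 -0.0275] rot [ 0.01 -0.2  -6.66]
```

Request:
{"op": "apply_moves", "data": {"commands": [{"linear": [-0.003,-0.015,0],"delta_rot": [0,0,0],"fingers": 255},{"linear": [-0.009,-0.05,0],"delta_rot": [0,0,-1],"fingers": 255},{"linear": [-0.018,-0.095,0],"delta_rot": [0,0,-2.5],"fingers": 255},{"linear": [-0.027,-0.14,0],"delta_rot": [0,0,-4],"fingers": 255},{"linear": [-0.036,-0.185,0],"delta_rot": [0,0,-5.5],"fingers": 255},{"linear": [-0.045,-0.23,0],"delta_rot": [0,0,-7],"fingers": 255},{"linear": [-0.052,-0.265,0],"delta_rot": [0,0,-7],"fingers": 255},{"linear": [-0.054,-0.28,0],"delta_rot": [0,0,-7],"fingers": 255}]}}

```text
time: 8.45
tool_pos: [0.4766, -0.2648, 0.1524]
tool_rot: [-0.001, -0.043, 0.999, -0.001]
contact_force: [-0.3, 0.3, -3.8]
gripper_width: 0.622
```

Run:
```python
from h import *
im=eyes.grab_frame("wrist")[:,:,::-1].copy();cv2.imwrite("pics/w7.png",im)
eyes.grab_frame("wrist")
plan([.478,-.2618,.05],np.pi+.088)
```

```text
t 8.55 pos [ 0.4764 -0.2633  0.1522] F [ 0.28 -0.73 -3.86] T [ 0.066 -0.058 -0.049] w 0.62
lin [-0.002   0.0014  0.1022] rot [ 0.   -0.16 -0.16]
```

View pics/w7.png

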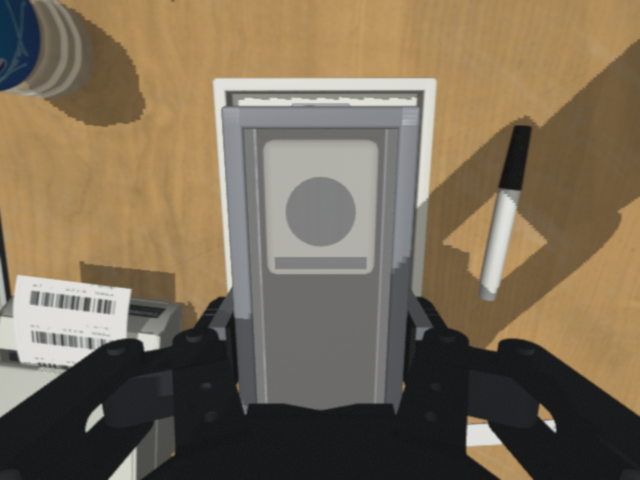

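Run:
```python
from h import *
s=state();c=cam("wrist",s)
W=cast(c,[[214,80],[436,80]],.026);print(W.round(4),np.linalg.norm(W[1]-W[0]))
y=W[1]-W[0];y/=np.linalg.norm(y);x=np.array([y[1],-y[0],0]);print(W.mean(0)+.103*x,np.arctan2(x[1],x[0]))
```

```text
[[ 0.3806 -0.3428  0.026 ]
 [ 0.3684 -0.1969  0.026 ]] 0.14640676680193002
[ 0.47710958 -0.26122861  0.026     ] 0.08368224526770042
```

Request:
{"op": "apply_moves", "data": {"commands": [{"linear": [-0.0015,0.0015,0.01],"delta_rot": [0,0,0],"fingers": 255},{"linear": [-0.0015,0.0015,0.035],"delta_rot": [0,0,0],"fingers": 255},{"linear": [-0.0015,0.0015,0.06],"delta_rot": [0,0,0],"fingers": 255},{"linear": [-0.0015,0.0015,0.085],"delta_rot": [0,0,0],"fingers": 255},{"linear": [-0.0015,0.0015,0.11],"delta_rot": [0,0,0],"fingers": 255},{"linear": [-0.0015,0.0015,0.125],"delta_rot": [0,0,0],"fingers": 255},{"linear": [-0.0015,0.0015,0.135],"delta_rot": [0,0,0],"fingers": 255},{"linear": [-0.0015,0.0015,0.135],"delta_rot": [0,0,0],"fingers": 255}]}}

```text
time: 9.35
tool_pos: [0.4765, -0.2587, 0.0157]
tool_rot: [-0.003, -0.044, 0.999, 0.001]
contact_force: [-0.0, -0.3, -3.7]
gripper_width: 0.621
```

Run:
```python
from h import *
im=eyes.grab_frame("wrist")[:,:,::-1].copy();cv2.imwrite("pics/w8.png",im)
eyes.grab_frame("wrist")
plan([.4776,-.2615,.0067],np.pi+.087)
```

```text
t 9.45 pos [ 0.4779 -0.2602  0.018 ] F [ 0.29 -0.65 -2.63] T [ 0.013 -0.097 -0.031] w 0.623
lin [ 0.0004 -0.0013  0.0113] rot [-0.03 -0.13  0.07]
```

View pics/w8.png

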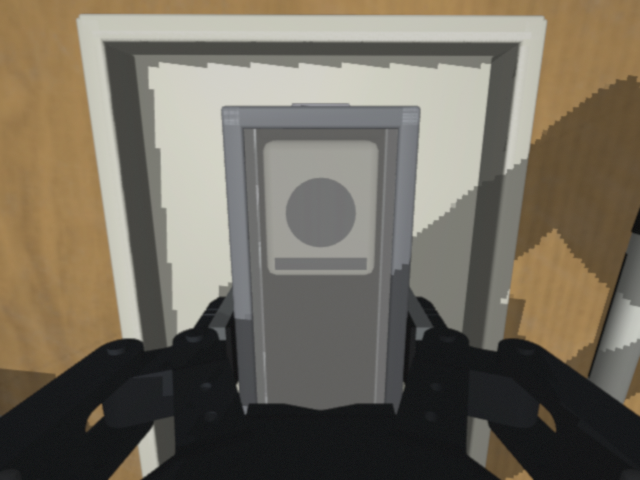

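Request:
{"op": "apply_moves", "data": {"commands": [{"linear": [0,-0.001,0.003],"delta_rot": [0,0,0],"fingers": 255},{"linear": [0,-0.001,0.006],"delta_rot": [0,0,0],"fingers": 255},{"linear": [0,-0.001,0.008],"delta_rot": [0,0,0],"fingers": 255},{"linear": [0,-0.001,0.009],"delta_rot": [0,0,0],"fingers": 255},{"linear": [0,-0.001,0.01],"delta_rot": [0,0,0],"fingers": 255},{"linear": [0,-0.001,0.011],"delta_rot": [0,0,0],"fingers": 255},{"linear": [0,-0.001,0.011],"delta_rot": [0,0,0],"fingers": 255},{"linear": [0,-0.001,0.011],"delta_rot": [0,0,0],"fingers": 255}]}}

```text
time: 10.25
tool_pos: [0.4775, -0.2612, 0.0067]
tool_rot: [-0.002, -0.044, 0.999, -0.0]
contact_force: [-2.6, 1.4, 2.6]
gripper_width: 0.621
```

Run:
```python
from h import *
for i in range(3):
    plan([.4776,-.2615,.0067],np.pi+.087); eyes.grab_frame("wrist")
```

```text
t 10.25 pos [ 0.4775 -0.2612  0.0067] F [-2.6   1.44  2.64] T [ 0.237  0.432 -0.029] w 0.621
lin [-0.0001 -0.0003  0.    ] rot [ 0.01 -0.19  0.06]
t 10.3 pos [ 0.4775 -0.2613  0.0067] F [-2.86  1.26  4.46] T [ 0.23   0.446 -0.056] w 0.621
lin [-0.0001 -0.0003  0.    ] rot [ 0.01 -0.19  0.05]
t 10.35 pos [ 0.4775 -0.2613  0.0067] F [-3.9   1.88  4.09] T [ 0.255  0.486 -0.029] w 0.626
lin [-0.0001 -0.0003  0.    ] rot [ 0.01 -0.19  0.05]
```

The upward force of about 4 N shows the case has landed on the floor. Opening part way.

Request:
{"op": "apply_moves", "data": {"commands": [{"linear": [0,0,0],"delta_rot": [0,0,0],"fingers": 70},{"linear": [0,0,0],"delta_rot": [0,0,0],"fingers": 50},{"linear": [0,0,0],"delta_rot": [0,0,0],"fingers": 40},{"linear": [0,0,0],"delta_rot": [0,0,0],"fingers": 30},{"linear": [0,0,0],"delta_rot": [0,0,0],"fingers": 30},{"linear": [0,0,0],"delta_rot": [0,0,0],"fingers": 30},{"linear": [0,0,0],"delta_rot": [0,0,0],"fingers": 30},{"linear": [0,0,0],"delta_rot": [0,0,0],"fingers": 30}]}}

```text
time: 11.2
tool_pos: [0.4773, -0.261, 0.0061]
tool_rot: [-0.002, -0.044, 0.999, 0.0]
contact_force: [0.2, 0.1, 0.5]
gripper_width: 0.881
```

Run:
```python
from h import *
im=eyes.grab_frame("wrist")[:,:,::-1].copy();cv2.imwrite("pics/w9.png",im)
plan([.4776,-.2615,.0067],np.pi+.087)
```

```text
t 11.25 pos [ 0.4773 -0.261   0.0061] F [ 0.55 -0.57 -0.37] T [ 0.016  0.019 -0.035] w 0.882
lin [-0.0003 -0.0005 -0.0006] rot [ 0.02 -0.2   0.05]
```

View pics/w9.png

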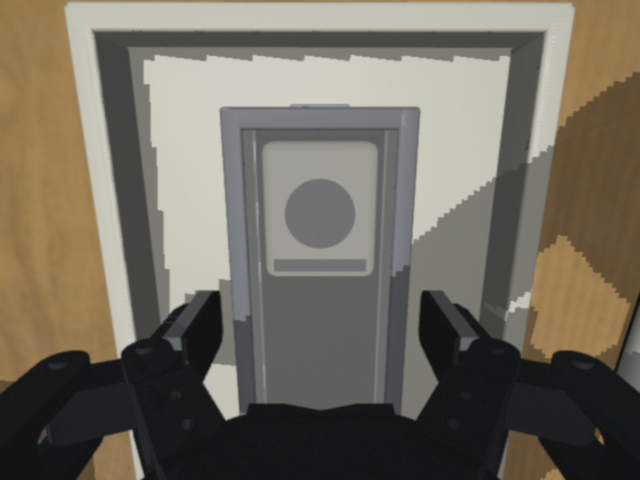

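The case is released, with a clear gap on both sides. Backing off straight up.

Request:
{"op": "apply_moves", "data": {"commands": [{"linear": [0,0,-0.01],"delta_rot": [0,0,0],"fingers": 30},{"linear": [0,0,-0.03],"delta_rot": [0,0,0],"fingers": 30},{"linear": [0,0,-0.06],"delta_rot": [0,0,0],"fingers": 30},{"linear": [0,0,-0.1],"delta_rot": [0,0,0],"fingers": 30},{"linear": [0,0,-0.14],"delta_rot": [0,0,0],"fingers": 30},{"linear": [0,0,-0.18],"delta_rot": [0,0,0],"fingers": 30},{"linear": [0,0,-0.2],"delta_rot": [0,0,0],"fingers": 30},{"linear": [0,0,-0.2],"delta_rot": [0,0,0],"fingers": 30}]}}

```text
time: 12.05
tool_pos: [0.48, -0.2625, 0.2119]
tool_rot: [0.002, -0.044, 0.999, -0.003]
contact_force: [0.6, -0.5, 0.3]
gripper_width: 0.884
```

Run:
```python
from h import *
s=state();im=eyes.grab_frame("wrist")[:,:,::-1].copy();im2=eyes.grab_frame("scene")[:,:,::-1]
cv2.imwrite("pics/w10.png",np.vstack([cv2.resize(im,(400,300)),cv2.resize(im2,(400,300))]))
plan([.4776,-.2615,.0067],np.pi+.087)
```

```text
t 12.15 pos [ 0.478  -0.261   0.2065] F [ 0.09  1.07 -0.21] T [-0.015 -0.033 -0.029] w 0.884
lin [-1.000e-04 -4.000e-04  1.998e-01] rot [-0.01 -0.16  0.05]
```

View pics/w10.png

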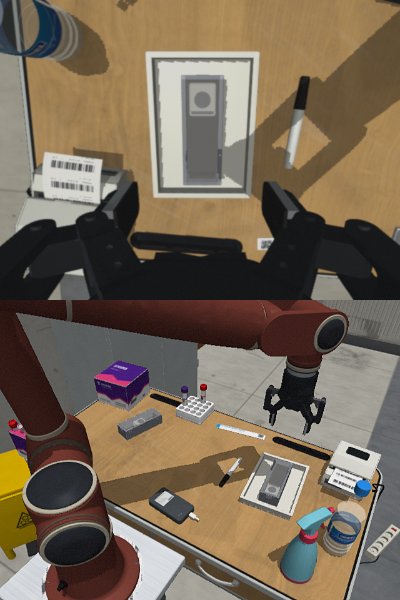

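The wrist view shows the case lying flat, lid up and centred in the tray, at about (202,130) in the half-size picture. The scene view shows the other case untouched at about (140,423). The arm is clear of everything.

```bash
python3 -c "
from plant import job_done
print(job_done())"
```

```text
the job is handed in; nothing more can be done
None
```

The loose cartridge was in the middle case, and that case now lies flat and lid up in the white tray. I handed the job in at about 12 s of the 61 s allowed.

- **Tilt test:** I lifted the middle case and tilted it lengthwise about 31°. The wrist camera showed its cartridge slide to the lower end, and the measured wrist moment rose. I levelled the case before carrying it. The wrist reading falls back near zero when level, so the camera is the firmer evidence.
- **Placing:** I lowered the case until it touched the tray floor (about 4 N), opened the fingers part way and backed straight up. The last pictures show it inside the rim and lined up with the tray, with the arm clear of everything.
- **Other case:** I never touched it, so I did not tilt it. It is where it lay at the start.
- **Disagreement:** The first wrist-camera estimate of the tray's angle was 0.043 rad, taken with one corner partly hidden. The top and scene views both gave about 0.088 rad, so I used that. A second wrist view over the tray then gave 0.084 rad and a centre within about 1 mm.

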